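Turn the leaf of the nest-material reference stand

TASK

Turn the leaf of the wooden reference stand: only pushing with the fingertips, swing its free edge up and over the spine and press it down gently until it lies flat on the other bed; the stiff hinge will not let it fall there by itself. Do not pinch the leaf, do not lift, tip or shift the stand, and leave everything standing around it alone.

Things in the scene. Friction and masses are not known exactly. Their poses are not given: they have to be found in the camera images.
- stand: Wooden reference stand, loose on the table, 1.5 to 2.2 kg. Base 170 mm (own x, along the spine) x 220 (own y), beds 46 high on each side of the spine. Origin: centre of the underside. The leaf starts over the bed on the stand's own -y side (robot's right; stand's yaw at most 0.45 rad) and must end over the +y bed. Beds reach 110 mm from the spine; beyond them, below the leaf, is only the table.
- spine (a point): Middle of the spine, on the leaf's hinge axis, 50 mm above the table. The hinge axis runs along the stand's own x; this point's axes are the stand's axes.
- leaf_edge (a point): Middle of the leaf's free edge, half-way through its thickness, 140 mm from the hinge axis. The leaf is a rigid grey panel, 148 mm along the spine, 5 mm thick, 0.10 to 0.16 kg, thin twigs mounted on both faces. Flat, it overhangs its bed by 30 mm on either side, underside 47 mm above the table. Site axes turn with the leaf: own -y points from spine to free edge, z is its normal.
- leaf (a joint): Leaf angle, rad: 0 = flat on the first (-y) side, 1.571 = upright, 3.142 = flat on the other (+y) side, stops at 0 and 3.142. Starts ajar at 0.08 to 0.40. The hinge is stiff (0.13 N m of friction, a little more than the leaf's weight gives): the leaf stays where it is left and must be pushed all the way; about 2 N at the free edge raises it, 1 N lays it down.
- vial: Bystander, loose: small glass vial with a white cap, upright, 28 dia x 62 high; stands 15 to 30 mm off the stand's far end (mm). Origin at the centre of its underside. Leave it alone.
- block: Bystander, loose: small plain wooden mounting block, 45 x 28 x 30 high, standing just beyond the +y bed, at least 14 mm clear of where the leaf will lie (mm). Origin at the centre of its underside. Leave it alone.
- jar: Bystander, loose: glass jar with steel cap, upright, 68 dia x 85 high (mm). Origin at the centre of its underside. Leave it alone.
- pot: Bystander, loose: white ceramic cup, upright, 76 dia x 85 high (mm). Origin at the centre of its underside. Leave it alone.
- tin: Bystander, loose: bare aluminium tin, upright, 72 dia x 60 high (mm). Origin at the centre of its underside. Leave it alone.
- brush: Bystander, loose: soft brush lying flat, 170 long (mm), along its own x. Leave it alone.
- dish: Bystander, loose: clear shallow dish, 90 dia x 16 high (mm). Origin at the centre of its underside. Leave it alone.

How it is judged:
By the outcome, as a careful person would: the job done as asked, in the order asked, and still so for the second after the job is handed in, with the robot touching nothing.
It also fails if it takes over 51 s, if anything falls off the work surface, if the arm or the gripper's body presses on something with over 40 N, if the wrist force passes 120 N, or if a joint passes its speed limit or range.

ROBOT

A 6-joint arm with a two-finger parallel gripper is mounted at the origin on the work surface. World frame = base frame: x ahead of the robot, y to its left, z up, the work surface at z = 0. Lengths are in m, angles in rad, forces in N, time in s.
With the tool pointing down it reaches from about 0.25 to 0.725 m from the base axis. Payload 4 kg.
Tool frame: the origin (TCP) lies midway between the tips of the shut fingers; the grasp point (between the pads) lies 19 mm behind it; z points along the fingers, y is the line along which they close (so a half turn about z gives the same grasp; the last joint's range is limited). The gripper opens to 85 mm and grips with 20 to 120 N. Pads are 22 mm wide; open, the fingers measure 114 mm over their backs; the gripper's body (76 mm by 85 mm) begins 54 mm behind the grasp point. The pads swing forward as they close: fully open they stand 13 mm farther back than shut.
Start: joints at [-1.103, 0.241, 0.005, 1.335, 0, 1.571], TCP at [0.225, -0.446, 0.231] pointing down, gripper open.
Joint ranges: [-2.72, 2.72], [-1.05, 1.87], [-1.09, 1.28], [-1.99, 2.15], [-1.42, 1.44], [-3.14, 3.14]. Speed limits (rad/s): [2.79, 2.79, 3.14, 3.14, 3.14, 3.14].

INTERFACE

Orientations are given as a unit quaternion [x, y, z, w].
In Python, from workcell import monitor, vision, job gives the robot as it stands.
- The arm moves only by the tool move_arm, never from a script. Its argument "moves" is a list that holds one entry, the list of rows, each a list of 5 numbers: the shift along the world's x, y, z in m, then the turn about the world's z in degrees, then the opening in per cent of the stroke, from 0 (shut) to 100 (fully open). In form: [[[x, y, z, turn, gripper], ...]]. A call has 1 to 5 rows; each row is the pose to reach, as a shift and turn from the pose commanded when the call began; what a row does not reach only later rows make up. A row lasts 1/8 s, in which the tool goes at most 62.5 mm and 10.7 degrees, less where a joint would pass 70% of its speed; a pose out of reach is approached as far as the arm can. A call with a gripper value outside its range is refused whole. The fingers move at their own pace and stop on an object; the grip force is fixed at half the most. Time passes only in rows, so rows that repeat a pose let the fingers close. It gives the time, the measured TCP pose, the force, the opening and the grip force at its end, in the units of the state.
- monitor.get_obs(): the state, without advancing time (a new reading comes with each control period).
- vision.camera(name): name is "side" or "top"; returns a dict with "color" (384x512x3 uint8, red, green, blue), "camera_matrix" (3x3 intrinsics, pixels), "eye" and "attitude" of the camera in the world. Camera axes: x right, y up, looking along -z (the intrinsics and any distortion apply to the point x, -y, -z); pixel columns grow to the right and rows downward; lengths in m; the calibration is good to about 2 mm. A picture is of the moment at which its call begins. There is no depth.
- job.job_done(): hands the job in; it is judged then, once.
The state is a dict: "clock": time; "joint_pos": joint angles; "joint_vel": joint speeds; "tau": joint torques, N m; "eef_pos": TCP position; "tool_rot": TCP orientation; "ft_force": force on the tool from outside, world axes, zero at the start; "ft_torque": the same for the moment, N m; "grip_width": finger opening in m; "grasp_force": force on a finger pad.
Only numpy, scipy, OpenCV 4.12 (cv2) and the standard library are available. Lean on these libraries where they do the work, as an engineer would, in place of code of your own. Each camera call takes 0.05 s, during which the arm holds its last target. There are 200 camera calls.

## Working session

There is one attempt and no reset: what is moved stays moved. The work goes in short steps, Python scripts to look and compute and a tool call to move; the robot and the scene stay as the last step left them, time stands still between calls to the robot, and variables do not carry over. Pictures are saved under pics/ and viewed, at most 10 in all, crops included, and the job is handed in when it is done.

Besides the shell and the picture viewer there is one more tool, called after "Request:" as name([rows], argument=value, ...), one row to a line, values as JSON. move_arm: Moves the arm, as the interface text tells. Its arguments: {"type":"object","properties":{"moves":{"type":"array","items":{"type":"array","items":{"type":"array","items":{"type":"number"}}}}},"required":["moves"]}

```bash
mkdir -p pics
cat > h.py <<'E'
import numpy as np,cv2
from workcell import monitor,vision,job
from scipy.spatial.transform import Rotation as R
def shot(n,f):
    c=vision.camera(n); cv2.imwrite('pics/'+f,c['color'][:,:,::-1]); return c
def Rm(c):
    a=np.array(c['attitude'],float)
    return a if a.shape==(3,3) else R.from_quat(a).as_matrix()
def ray(c,u,v,z):
    K=np.array(c['camera_matrix']); d=np.linalg.inv(K)@[u,v,1]; d=Rm(c)@(d*[1,-1,-1])
    e=np.array(c['eye']); return e+d*(z-e[2])/d[2]
def proj(c,P):
    K=np.array(c['camera_matrix']); p=(np.atleast_2d(P)-c['eye'])@Rm(c); p=p*[1,-1,-1]; q=p@K.T; return q[:,:2]/q[:,2:]
E
python3 - <<'E'
from h import *
import pickle
for n in('top','side'):
    c=shot(n,n+'0.png'); pickle.dump(c,open(n+'.pkl','wb')); print({k:v for k,v in c.items() if k!='color'})
o=monitor.get_obs();print(o)
E
```

```text
{'camera_matrix': array([[444.53483049,   0.        , 255.6913007 ],
       [  0.        , 444.53483049, 188.71682752],
       [  0.        ,   0.        ,   1.        ]]), 'eye': array([0.37401563, 0.14052463, 1.01643058]), 'attitude': array([ 0.05138372, -0.06468128, -0.69799675,  0.71132031])}
{'camera_matrix': array([[403.36855264,   0.        , 249.18621466],
       [  0.        , 403.36855264, 193.29287431],
       [  0.        ,   0.        ,   1.        ]]), 'eye': array([0.27068456, 0.65444271, 0.78255733]), 'attitude': array([-0.08303023,  0.33161077,  0.91476782, -0.21526756])}
{'clock': 0.1, 'joint_pos': array([-1.10299629e+00,  2.41341782e-01,  3.84343295e-03,  1.33521726e+00,
       -3.85342795e-05,  1.57078829e+00]), 'joint_vel': array([-2.15108708e-03, -1.38028067e-03,  3.06387612e-03,  4.23788079e-04,
       -5.47817623e-05,  1.24687747e-04]), 'tau': array([ 1.34296020e-03, -3.73139834e+01,  2.53009093e+01,  1.08570713e-02,
        7.37479445e-05,  2.23522210e-05]), 'eef_pos': array([ 0.22518974, -0.44576849,  0.230494  ]), 'tool_rot': array([ 9.72768493e-01,  2.31776915e-01, -2.41158214e-04, -9.29047314e-04]), 'ft_force': array([0.33048957, 0.60347015, 0.52200159]), 'ft_torque': array([ 0.01636597, -0.03823695, -0.03022976]), 'grasp_force': 0.0, 'grip_width': 0.08531887178646459}
```

View pics/top0.png

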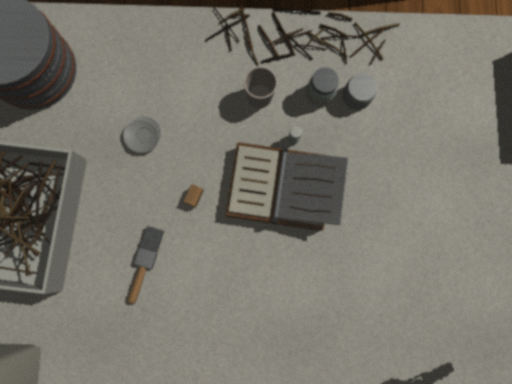

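View pics/side0.png

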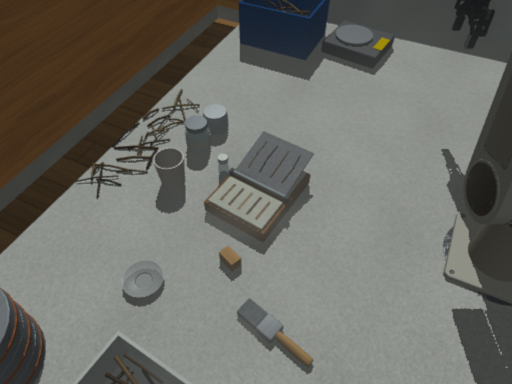

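The top view shows the stand around (285,187) with the leaf to the right (to x≈347), the vial at (295,133) and the block at (193,196). I need close crops to get corners.

Run:
```python
import cv2,numpy as np
a=cv2.imread('pics/top0.png')[120:245,170:370]; b=cv2.imread('pics/side0.png')[120:280,195:325]
a=cv2.resize(a,None,fx=4,fy=4,interpolation=cv2.INTER_CUBIC); a=cv2.convertScaleAbs(a,alpha=1.6)
b=cv2.resize(b,None,fx=3.75,fy=3.75,interpolation=cv2.INTER_CUBIC); b=cv2.convertScaleAbs(b,alpha=1.6)
cv2.imwrite('pics/ta.png',a);cv2.imwrite('pics/sa.png',b)
```

```text
(no output)
```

View pics/ta.png

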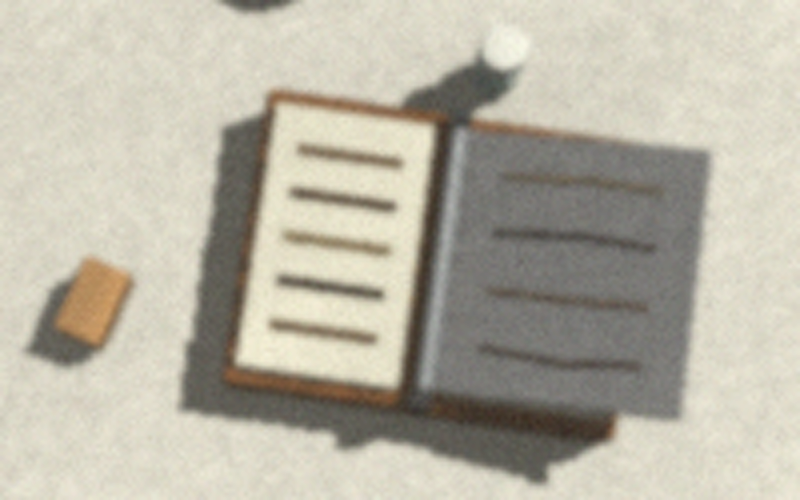

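View pics/sa.png

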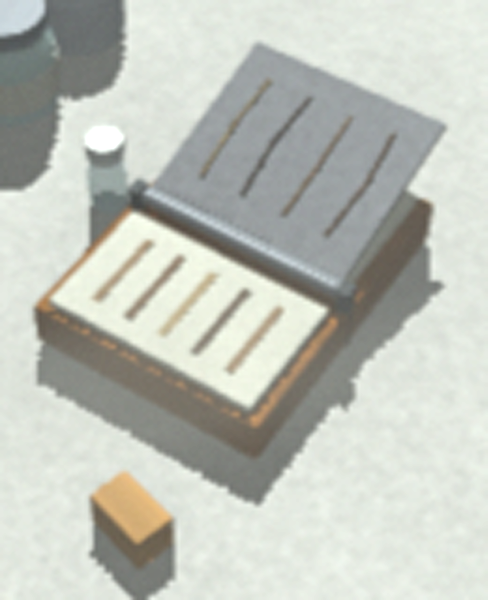

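Crop corners read off: bed +y corners and leaf free corners in both views. Fitting stand pose and leaf angle.

```bash
cat > fit.py <<'E'
from h import *
import pickle
from scipy.optimize import least_squares
T,S=[pickle.load(open(n+'.pkl','rb')) for n in('top','side')]
t=lambda u,v:np.array([u/4+170,v/4+120]); s=lambda u,v:np.array([u/3.75+195,v/3.75+120])
def W(p,l):
    c,q=np.cos(p[2]),np.sin(p[2]); l=np.array(l,float); return np.array([p[0]+c*l[0]-q*l[1],p[1]+q*l[0]+c*l[1],l[2]])
def edge(p,x,a,h=.0025,r=.14): return W(p,[x,-r*np.cos(a)+h*np.sin(a),.05+r*np.sin(a)+h*np.cos(a)])
obs=[(T,t(270,95),lambda p:W(p,[.085,.11,.046])),(T,t(228,373),lambda p:W(p,[-.085,.11,.046])),
(S,s(40,308),lambda p:W(p,[.085,.11,.046])),(S,s(255,425),lambda p:W(p,[-.085,.11,.046])),(S,s(433,203),lambda p:W(p,[-.085,-.11,.046])),
(T,t(711,152),lambda p:edge(p,.074,p[3])),(T,t(682,418),lambda p:edge(p,-.074,p[3])),
(S,s(258,43),lambda p:edge(p,.074,p[3])),(S,s(446,126),lambda p:edge(p,-.074,p[3]))]
f=lambda p:np.concatenate([proj(c,g(p))[0]-o for c,o,g in obs])
if __name__=='__main__':
    r=least_squares(f,[.4,.05,0,.2]); p=r.x; print(p.round(4)); print(r.fun.reshape(-1,2).round(1))
    for x in(-.074,0,.074): print('edge',edge(p,x,p[3],0).round(3),'spine',W(p,[x,0,.05]).round(3))
    print('vial',ray(T,*t(506,48),.062),'block',ray(T,*t(97,295),.03))
    for n,u,v,z in(('jar',324,80,.085),('pot',261,80,.085),('tin',361,90,.06),('dish',141,135,.01),('brush',145,265,.01)): print(n,ray(T,u,v,z).round(3))
E
python3 fit.py
```

```text
[ 0.5445  0.0711 -0.1225  0.1965]
[[-1.5 -2.4]
 [-2.4  2.6]
 [-2.2 -2.8]
 [ 1.5 -1.2]
 [ 1.2 -3. ]
 [-0.3 -0. ]
 [-0.4  1. ]
 [-0.   0.1]
 [ 0.4 -0.3]]
edge [ 0.454 -0.056  0.077] spine [0.471 0.08  0.05 ]
edge [ 0.528 -0.065  0.077] spine [0.544 0.071 0.05 ]
edge [ 0.601 -0.074  0.077] spine [0.618 0.062 0.05 ]
vial [0.66240925 0.03517166 0.062     ] block [0.52352195 0.26070885 0.03      ]
jar [ 0.777 -0.023  0.085]
pot [0.773 0.117 0.085]
tin [ 0.765 -0.112  0.06 ]
dish [0.662 0.392 0.01 ]
brush [0.364 0.366 0.01 ]
```

Request:
move_arm([
  [[0.04, 0.04, 0, -8, 0], [0.08, 0.08, 0, -16, 0], [0.12, 0.12, 0, -24, 0], [0.16, 0.16, 0, -32, 0], [0.2, 0.2, 0, -33.8, 0]],
])

```text
clock: 0.72
eef_pos: [0.4263, -0.2448, 0.231]
tool_rot: [0.998, -0.062, -0.0, -0.0]
ft_force: [0.1, -0.4, 0.3]
grip_width: 0.0001
grasp_force: 0.0
```

Request:
move_arm([
  [[0.03, 0.04, 0, 0, 0], [0.06, 0.08, -0.03, 0, 0], [0.09, 0.12, -0.06, 0, 0], [0.096, 0.128, -0.09, 0, 0], [0.096, 0.128, -0.12, 0, 0]],
])

```text
clock: 1.35
eef_pos: [0.5217, -0.1168, 0.1097]
tool_rot: [0.998, -0.06, -0.0, -0.0]
ft_force: [-0.2, 0.3, -0.1]
grip_width: -0.0003
grasp_force: 0.0
```

Request:
move_arm([
  [[0, 0, -0.04, 0, 0], [0, 0, -0.08, 0, 0], [0.001, 0.01, -0.08, 0, 0], [0.0025, 0.02, -0.08, 0, 0], [0.003, 0.025, -0.08, 0, 0]],
])

```text
clock: 1.98
eef_pos: [0.5265, -0.0955, 0.034]
tool_rot: [0.998, -0.062, 0.002, 0.003]
ft_force: [-1.4, -10.3, 2.8]
grip_width: 0.0
grasp_force: 0.0
```

Run:
```python
from h import *
a=shot('top','t1.png')['color'][100:260,170:390,::-1]; b=shot('side','s1.png')['color'][90:270,190:360,::-1]
f=lambda i:cv2.convertScaleAbs(cv2.resize(i,(400,int(i.shape[0]*400/i.shape[1])),interpolation=cv2.INTER_CUBIC),alpha=1.5)
a,b=f(a),f(b);h=max(len(a),len(b));o=np.zeros((h,800,3),np.uint8);o[:len(a),:400]=a;o[:len(b),400:]=b;cv2.imwrite('pics/c1.png',o)
```

```text
(no output)
```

View pics/c1.png

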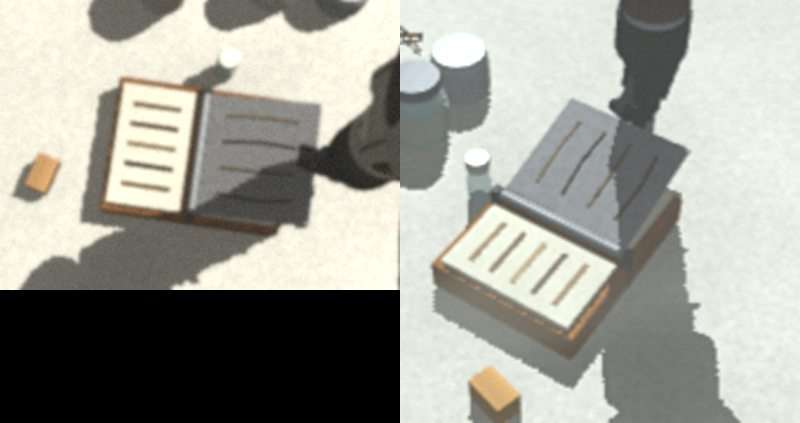

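The picture shows the wide knuckle of the finger bearing on the leaf edge near (305,158); stand looks unmoved. Back off, raise so the slender tip is at the edge.

Request:
move_arm([
  [[-0.001, -0.01, 0, 0, 0], [-0.002, -0.016, 0.01, 0, 0], [-0.002, -0.016, 0.029, 0, 0], [-0.002, -0.016, 0.029, 0, 0]],
])

```text
clock: 2.58
eef_pos: [0.5244, -0.1098, 0.0627]
tool_rot: [0.998, -0.061, 0.002, 0.0]
ft_force: [0.5, 1.4, 0.4]
grip_width: 0.0001
grasp_force: 0.0
```

Request:
move_arm([
  [[0.001, 0.006, 0, 0, 0], [0.0015, 0.012, 0, 0, 0], [0.002, 0.016, 0, 0, 0], [0.002, 0.018, 0, 0, 0], [0.0025, 0.02, 0, 0, 0]],
])

```text
clock: 3.2
eef_pos: [0.5249, -0.089, 0.0601]
tool_rot: [0.998, -0.061, -0.0, -0.0]
ft_force: [-0.4, -0.4, 0.3]
grip_width: -0.0002
grasp_force: 0.0
```

Request:
move_arm([
  [[0, 0.002, 0, 0, 0], [0.0005, 0.004, 0, 0, 0], [0.0005, 0.006, 0, 0, 0]],
])

```text
clock: 3.58
eef_pos: [0.5255, -0.0832, 0.0603]
tool_rot: [0.998, -0.061, 0.0, -0.0]
ft_force: [0.5, -0.6, 0.2]
grip_width: -0.0001
grasp_force: 0.0
```

Request:
move_arm([
  [[0, 0.001, 0, 0, 0], [0, 0.002, 0, 0, 0]],
])

```text
clock: 3.82
eef_pos: [0.5254, -0.0812, 0.0603]
tool_rot: [0.998, -0.061, -0.0, 0.0]
ft_force: [-0.5, -0.2, 0.5]
grip_width: -0.0003
grasp_force: 0.0
```

Request:
move_arm([
  [[0, 0.001, 0, 0, 0], [0, 0.002, 0, 0, 0], [0.0005, 0.003, 0, 0, 0]],
])

```text
clock: 4.2
eef_pos: [0.5259, -0.0782, 0.0603]
tool_rot: [0.998, -0.061, -0.0, -0.0]
ft_force: [-0.5, -0.2, 1.0]
grip_width: 0.0
grasp_force: 0.0
```

Request:
move_arm([
  [[0, 0.001, 0, 0, 0], [0, 0.002, 0, 0, 0], [0.0005, 0.003, 0, 0, 0]],
])

```text
clock: 4.58
eef_pos: [0.5264, -0.0752, 0.0603]
tool_rot: [0.998, -0.061, -0.0, 0.0]
ft_force: [0.1, 0.7, 0.2]
grip_width: 0.0002
grasp_force: 0.0
```

Request:
move_arm([
  [[0, 0.001, 0, 0, 0], [0, 0.002, 0, 0, 0], [0.0005, 0.003, 0, 0, 0]],
])

```text
clock: 4.95
eef_pos: [0.5266, -0.0741, 0.0603]
tool_rot: [0.998, -0.062, -0.0, 0.002]
ft_force: [-1.2, -8.2, -0.2]
grip_width: 0.0
grasp_force: 4.0
```

```bash
cat > pic.py <<'E'
from h import *
import sys,pickle
T=shot('top','t_%s.png'%sys.argv[1]);S=shot('side','s_%s.png'%sys.argv[1]);pickle.dump((T,S),open('last.pkl','wb'))
a=T['color'][100:260,190:390,::-1]; b=S['color'][90:270,190:360,::-1]
f=lambda i:cv2.convertScaleAbs(cv2.resize(i,(400,int(i.shape[0]*400/i.shape[1])),interpolation=cv2.INTER_CUBIC),alpha=1.5)
a,b=f(a),f(b);h=max(len(a),len(b));o=np.zeros((h,800,3),np.uint8);o[:len(a),:400]=a;o[:len(b),400:]=b;cv2.imwrite('pics/c%s.png'%sys.argv[1],o)
E
python3 pic.py 2
```

```text
(no output)
```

View pics/c2.png

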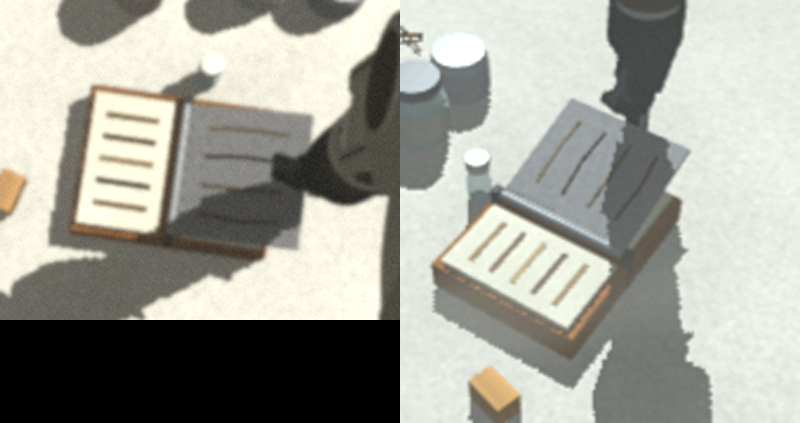

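Contact at 8 N on the slender fingertip; leaf still ajar. I drop the tip a little to have more rubbing length, then re-contact and go up.

Request:
move_arm([
  [[-0.0005, -0.006, 0, 0, 0], [-0.0005, -0.006, -0.011, 0, 0], [-0.0005, -0.006, -0.011, 0, 0], [0, -0.002, -0.011, 0, 0], [0, -0.0005, -0.011, 0, 0]],
])

```text
clock: 5.68
eef_pos: [0.5266, -0.0743, 0.0493]
tool_rot: [0.998, -0.061, -0.0, 0.002]
ft_force: [-2.0, -8.6, 0.3]
grip_width: 0.0001
grasp_force: 4.3
```

Request:
move_arm([
  [[0, 0, 0.004, 0, 0], [0, 0, 0.008, 0, 0]],
])

```text
clock: 5.92
eef_pos: [0.5268, -0.0727, 0.0574]
tool_rot: [0.998, -0.061, -0.0, -0.0]
ft_force: [-0.2, -1.7, -0.5]
grip_width: -0.0001
grasp_force: 0.8
```

Request:
move_arm([
  [[0, 0.0012, 0.005, 0, 0], [0.0003, 0.0025, 0.01, 0, 0], [0.0005, 0.004, 0.015, 0, 0], [0.0007, 0.006, 0.02, 0, 0]],
])

```text
clock: 6.42
eef_pos: [0.5278, -0.0666, 0.0777]
tool_rot: [0.998, -0.061, 0.0, -0.0]
ft_force: [0.0, -2.1, -0.7]
grip_width: 0.0
grasp_force: 0.7
```

Request:
move_arm([
  [[0.0003, 0.003, 0.008, 0, 0], [0.0008, 0.007, 0.017, 0, 0], [0.0015, 0.012, 0.026, 0, 0], [0.002, 0.017, 0.034, 0, 0], [0.0027, 0.022, 0.041, 0, 0]],
])

```text
clock: 7.05
eef_pos: [0.5296, -0.0544, 0.1191]
tool_rot: [0.999, -0.053, 0.001, -0.005]
ft_force: [0.3, 0.2, 0.2]
grip_width: -0.0002
grasp_force: 0.0
```

Request:
move_arm([
  [[0, 0, 0, 0, 0]],
])

```text
clock: 7.18
eef_pos: [0.53, -0.0544, 0.1192]
tool_rot: [0.999, -0.053, 0.001, -0.004]
ft_force: [-0.4, -0.2, 0.2]
grip_width: 0.0001
grasp_force: 0.0
```

```bash
python3 pic.py 3; python3 -c "
from h import *
print(monitor.get_obs())"
```

```text
{'clock': 7.275, 'joint_pos': array([-0.10761559,  0.37857686, -0.10776726,  1.08448331,  0.00851424,
        3.14061232]), 'joint_vel': array([-0.00308345,  0.00397287, -0.00836679, -0.00147512, -0.00069584,
        0.00021544]), 'tau': array([ 4.27223300e-02, -4.19499958e+01,  2.33483863e+01, -9.37695295e-03,
        3.52346851e-02, -3.66938957e-05]), 'eef_pos': array([ 0.52926526, -0.05457902,  0.11831438]), 'tool_rot': array([ 9.98569900e-01, -5.32919498e-02,  2.15508650e-04, -4.25167471e-03]), 'ft_force': array([-0.43373176,  0.83236293,  0.34657066]), 'ft_torque': array([-0.02060125,  0.06334694,  0.03638355]), 'grasp_force': 0.0, 'grip_width': 4.830590406478131e-05}
```

View pics/c3.png

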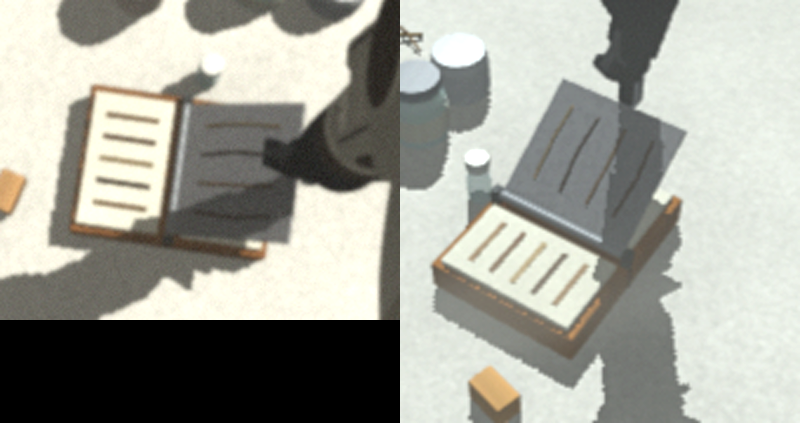

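The leaf is at ~0.45 rad and stays; joint 6 ran into its limit (3.14) and blocked the move. I back off and turn the tool half a turn (equivalent shape).

Request:
move_arm([
  [[0, -0.02, 0, -10, 0], [0, -0.04, 0, -20, 0], [0, -0.04, 0, -30, 0], [0, -0.04, 0, -40, 0], [0, -0.04, 0, -50, 0]],
])

```text
clock: 7.9
eef_pos: [0.4696, -0.2075, 0.1181]
tool_rot: [0.965, -0.251, 0.009, -0.078]
ft_force: [0.3, 0.3, -0.5]
grip_width: 0.0003
grasp_force: 0.0
```

Request:
move_arm([
  [[0, 0, 0, -10, 0], [0, 0, 0, -20, 0], [0, 0, 0, -30, 0], [0, 0, 0, -40, 0], [0, 0, 0, -50, 0]],
])

```text
clock: 8.52
eef_pos: [0.3584, -0.3017, 0.1188]
tool_rot: [0.888, -0.432, 0.049, -0.149]
ft_force: [0.8, -0.7, 0.1]
grip_width: 0.0002
grasp_force: 0.0
```

Request:
move_arm([
  [[0, 0, 0, -10, 0], [0, 0, 0, -20, 0], [0, 0, 0, -30, 0], [0, 0, 0, -40, 0], [0, 0, 0, -50, 0]],
])

```text
clock: 9.15
eef_pos: [0.2107, -0.3399, 0.1198]
tool_rot: [0.754, -0.616, 0.119, -0.195]
ft_force: [-0.6, 1.2, -1.2]
grip_width: -0.0
grasp_force: 0.0
```

Request:
move_arm([
  [[0, 0, 0, -10, 0], [0, 0, 0, -20, 0], [0, 0, 0, -30, 0], [0, 0, 0, -30, 0]],
])

```text
clock: 9.65
eef_pos: [0.083, -0.3123, 0.1204]
tool_rot: [-0.593, 0.762, -0.185, 0.186]
ft_force: [-0.6, -0.2, -0.2]
grip_width: -0.0001
grasp_force: 0.0
```

Run:
```python
from h import *
o=monitor.get_obs();print(o['clock'],o['joint_pos'],o['eef_pos'],R.from_quat(o['tool_rot']).as_matrix().round(3))
import pickle
from fit import edge
from scipy.optimize import least_squares
T,S=pickle.load(open('last.pkl','rb'));p=[.5445,.0711,-.1225]
ob=[(T,(303/2+190,105/2+100),.074),(T,(287/2+190,243/2+100),-.074),(S,((562-400)/2.353+190,80/2.353+90),.074),(S,((686-400)/2.353+190,131/2.353+90),-.074)]
r=least_squares(lambda a:np.concatenate([proj(c,edge(p,x,a[0]))[0]-q for c,q,x in ob]),[.5]);print(r.x,r.fun,edge(p,0,r.x[0],0))
```

```text
9.65 [-1.80260174  0.01501907 -0.69971226  0.9202877   0.52652782  3.14061064] [ 0.08298596 -0.3123288   0.12041436] [[-0.228 -0.834  0.502]
 [-0.971  0.229 -0.061]
 [-0.064 -0.502 -0.863]]
[0.5704081] [ 1.36847167 -1.28339867  1.48909352  0.61995862  0.87760737 -2.52231643
  1.02495312 -1.85524208] [ 0.53010125 -0.04585227  0.12559658]
```

Joint 6's sign is the other way (it stayed at the limit and the arm swung away, in free space). Turn positive instead, higher up.

Request:
move_arm([
  [[0, -0.02, 0.03, 10, 0], [0, -0.04, 0.06, 20, 0], [0, -0.05, 0.09, 30, 0], [0, -0.05, 0.1, 40, 0], [0, -0.05, 0.1, 50, 0]],
])

```text
clock: 10.28
eef_pos: [0.0839, -0.3639, 0.2213]
tool_rot: [0.861, -0.436, 0.089, -0.246]
ft_force: [-0.3, -1.1, 0.4]
grip_width: -0.0005
grasp_force: 0.0
```

Request:
move_arm([
  [[0, 0, 0, 10, 0], [0, 0, 0, 20, 0], [0, 0, 0, 30, 0], [0, 0, 0, 40, 0], [0, 0, 0, 50, 0]],
])

```text
clock: 10.9
eef_pos: [0.0842, -0.3632, 0.2203]
tool_rot: [0.964, -0.031, -0.024, -0.261]
ft_force: [0.9, 0.2, -0.3]
grip_width: 0.0003
grasp_force: 0.0
```

Run:
```python
from h import *
o=monitor.get_obs();print(o['clock'],o['joint_pos'],o['eef_pos'],R.from_quat(o['tool_rot']).as_matrix().round(3))
```

```text
10.9 [-1.39187572  0.42572034  0.09260193  1.76589012  0.05996343  1.79723479] [ 0.08416921 -0.36319866  0.22031327] [[ 0.997 -0.072 -0.031]
 [-0.047 -0.861  0.506]
 [-0.063 -0.503 -0.862]]
```

Request:
move_arm([
  [[0.03, 0, 0, 10, 0], [0.08, 0, 0, 20, 0], [0.13, 0.01, 0, 20, 0], [0.18, 0.03, 0, 20, 0], [0.23, 0.06, 0, 20, 0]],
])

```text
clock: 11.52
eef_pos: [0.3159, -0.3025, 0.22]
tool_rot: [0.956, 0.134, -0.068, -0.253]
ft_force: [-0.3, -0.9, 0.0]
grip_width: 0.0004
grasp_force: 0.0
```

```bash
cat > st.py <<'E'
from h import *
o=monitor.get_obs();M=R.from_quat(o['tool_rot']).as_matrix();e=np.array(o['eef_pos']);y=-.1225
d=e[:2]-[.5445,.0711];B=np.array([[np.cos(y),np.sin(y)],[-np.sin(y),np.cos(y)]])
print(o['clock'],o['joint_pos'].round(3),e.round(4),'own',(B@d).round(4),'lean own',(B@M[:2,2]).round(3),'z',M[2,2].round(3),'yaw',np.degrees(np.arctan2(M[1,0],M[0,0])).round(1),'F',o['ft_force'].round(1))
E
python3 st.py
```

```text
11.525 [-0.868  0.535  0.27   1.817  0.15   1.956] [ 0.3159 -0.3025  0.22  ] own [-0.1813 -0.3987] lean own [-0.254  0.438] z -0.862 yaw 17.0 F [-0.3 -0.9  0. ]
```

Works, and the lean is toward the stand, which is useful for getting under the edge. Approach outside the edge.

Request:
move_arm([
  [[0.05, 0.03, 0, 0, 0], [0.1, 0.07, 0, 0, 0], [0.15, 0.11, -0.02, 0, 0], [0.19, 0.15, -0.05, 0, 0], [0.205, 0.165, -0.08, 0, 0]],
])

```text
clock: 12.15
eef_pos: [0.5211, -0.1356, 0.1397]
tool_rot: [0.955, 0.136, -0.068, -0.253]
ft_force: [0.4, -1.0, -0.6]
grip_width: 0.0001
grasp_force: 0.0
```

```bash
python3 st.py
```

```text
12.15 [-0.444  0.691  0.341  1.636  0.34   2.342] [ 0.5211 -0.1356  0.1397] own [ 0.002 -0.208] lean own [-0.254  0.437] z -0.863 yaw 17.2 F [ 0.4 -1.  -0.6]
```

Request:
move_arm([
  [[0, 0, -0.025, 0, 0], [0.001, 0.01, -0.045, 0, 0], [0.003, 0.025, -0.045, 0, 0], [0.005, 0.04, -0.045, 0, 0], [0.007, 0.055, -0.045, 0, 0]],
])

```text
clock: 12.78
eef_pos: [0.5269, -0.0822, 0.097]
tool_rot: [0.956, 0.135, -0.068, -0.253]
ft_force: [0.5, -0.1, -0.7]
grip_width: -0.0001
grasp_force: 0.0
```

Request:
move_arm([
  [[0.0005, 0.005, 0, 0, 0], [0.001, 0.01, 0, 0, 0], [0.0015, 0.014, 0, 0, 0], [0.002, 0.018, 0, 0, 0]],
])

```text
clock: 13.28
eef_pos: [0.5281, -0.0651, 0.0959]
tool_rot: [0.956, 0.134, -0.068, -0.253]
ft_force: [0.9, -0.5, 0.2]
grip_width: 0.0002
grasp_force: 0.0
```

Request:
move_arm([
  [[0.0005, 0.005, 0, 0, 0], [0.001, 0.01, 0, 0, 0], [0.0015, 0.015, 0.004, 0, 0], [0.002, 0.019, 0.009, 0, 0]],
])

```text
clock: 13.78
eef_pos: [0.53, -0.046, 0.1049]
tool_rot: [0.956, 0.135, -0.069, -0.253]
ft_force: [-0.2, -0.3, -0.5]
grip_width: -0.0001
grasp_force: 0.8
```

Request:
move_arm([
  [[0.0005, 0.004, 0.006, 0, 0], [0.001, 0.009, 0.012, 0, 0], [0.0015, 0.013, 0.018, 0, 0], [0.002, 0.018, 0.024, 0, 0]],
])

```text
clock: 14.28
eef_pos: [0.5323, -0.0278, 0.1293]
tool_rot: [0.956, 0.135, -0.068, -0.253]
ft_force: [-0.5, -1.3, -1.8]
grip_width: -0.0003
grasp_force: 0.6
```

```bash
python3 st.py; python3 pic.py 4
```

```text
14.275 [-0.278  0.631  0.209  1.503  0.404  2.511] [ 0.5323 -0.0278  0.1293] own [-0.     -0.0996] lean own [-0.254  0.437] z -0.863 yaw 17.0 F [-0.5 -1.3 -1.8]
```

View pics/c4.png

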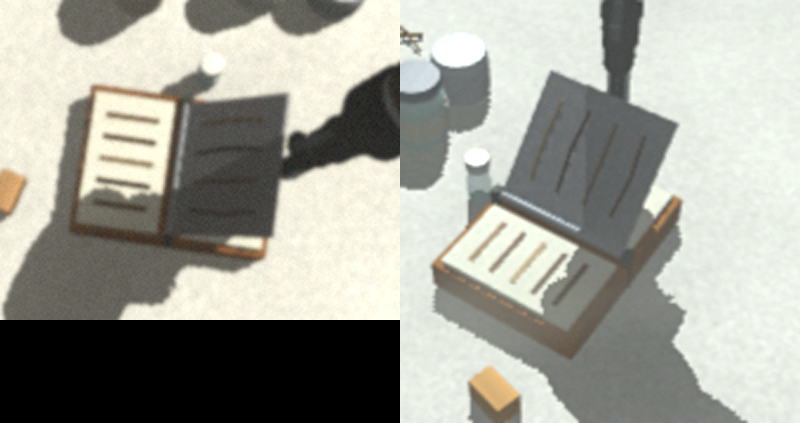

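The leaf is at ~0.8 rad with the fingertip under the edge, stand not shifted. Continue along the arc.

Request:
move_arm([
  [[0.0005, 0.006, 0.006, 0, 0], [0.0015, 0.012, 0.012, 0, 0], [0.002, 0.018, 0.017, 0, 0], [0.003, 0.024, 0.022, 0, 0], [0.0037, 0.03, 0.027, 0, 0]],
])

```text
clock: 15.0
eef_pos: [0.5358, 0.0025, 0.1562]
tool_rot: [0.956, 0.135, -0.069, -0.253]
ft_force: [-0.4, -0.9, -1.5]
grip_width: 0.0002
grasp_force: 0.6
```

Request:
move_arm([
  [[0.001, 0.008, 0.004, 0, 0], [0.002, 0.016, 0.008, 0, 0], [0.003, 0.024, 0.011, 0, 0], [0.004, 0.032, 0.014, 0, 0], [0.005, 0.04, 0.016, 0, 0]],
])

```text
clock: 15.62
eef_pos: [0.5409, 0.0426, 0.1721]
tool_rot: [0.956, 0.135, -0.068, -0.253]
ft_force: [-0.0, -1.2, -0.8]
grip_width: 0.0002
grasp_force: 0.5
```

```bash
python3 st.py
```

```text
15.625 [-0.162  0.575  0.233  1.533  0.441  2.63 ] [0.5409 0.0426 0.1721] own [-0.0001 -0.0288] lean own [-0.254  0.437] z -0.863 yaw 17.0 F [-0.  -1.2 -0.8]
```

Request:
move_arm([
  [[0.001, 0.01, 0.002, 3, 0], [0.0025, 0.02, 0.003, 6, 0], [0.0035, 0.03, 0.003, 9, 0], [0.005, 0.04, 0.0025, 12, 0], [0.006, 0.05, 0.001, 15, 0]],
])

```text
clock: 16.25
eef_pos: [0.547, 0.0928, 0.1727]
tool_rot: [0.929, 0.26, -0.101, -0.242]
ft_force: [0.4, -1.0, -0.3]
grip_width: 0.0002
grasp_force: 0.5
```

Request:
move_arm([
  [[0.001, 0.009, -0.002, 2, 0], [0.002, 0.018, -0.005, 4, 0], [0.003, 0.026, -0.009, 6, 0], [0.004, 0.034, -0.013, 8, 0], [0.005, 0.041, -0.018, 8, 0]],
])

```text
clock: 16.88
eef_pos: [0.5519, 0.1338, 0.1545]
tool_rot: [0.909, 0.323, -0.118, -0.234]
ft_force: [-0.7, -1.1, 0.5]
grip_width: -0.0004
grasp_force: 0.4
```

```bash
python3 st.py;python3 pic.py 5
```

```text
16.875 [0.041 0.716 0.43  1.671 0.374 2.427] [0.5519 0.1338 0.1545] own [-0.0004  0.0631] lean own [-0.405  0.303] z -0.862 yaw 40.1 F [-0.7 -1.1  0.5]
```

View pics/c5.png

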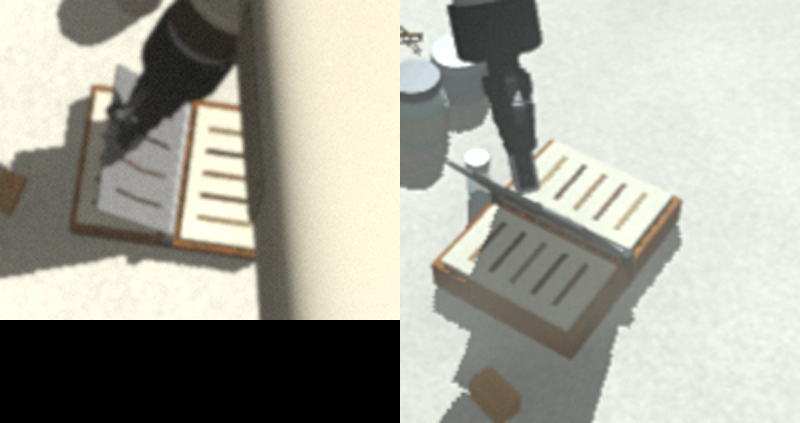

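Leaf is at ~2.2 rad, fingertip on its outer margin, nothing else touched. Continue down the other side.

Request:
move_arm([
  [[0.0007, 0.007, -0.004, 0, 0], [0.0015, 0.014, -0.008, 0, 0], [0.0025, 0.02, -0.013, 0, 0], [0.003, 0.026, -0.019, 0, 0], [0.004, 0.032, -0.025, 0, 0]],
])

```text
clock: 17.6
eef_pos: [0.5558, 0.1654, 0.1294]
tool_rot: [0.91, 0.322, -0.118, -0.234]
ft_force: [-0.3, -1.6, 0.2]
grip_width: -0.0
grasp_force: 0.3
```

Request:
move_arm([
  [[0.0005, 0.005, -0.006, 0, 0], [0.001, 0.009, -0.013, 0, 0], [0.0015, 0.013, -0.02, 0, 0], [0.002, 0.016, -0.027, 0, 0], [0.0025, 0.018, -0.034, 0, 0]],
])

```text
clock: 18.23
eef_pos: [0.5583, 0.1832, 0.0954]
tool_rot: [0.91, 0.322, -0.118, -0.234]
ft_force: [-0.5, -0.2, 0.9]
grip_width: -0.0
grasp_force: 0.3
```

```bash
python3 st.py
```

```text
18.225 [0.114 0.772 0.381 1.537 0.4   2.501] [0.5583 0.1832 0.0954] own [-0.     0.113] lean own [-0.405  0.303] z -0.863 yaw 40.0 F [-0.5 -0.2  0.9]
```

Request:
move_arm([
  [[0.0002, 0.002, -0.006, 0, 0], [0.0004, 0.004, -0.012, 0, 0], [0.0006, 0.005, -0.018, 0, 0], [0.0008, 0.006, -0.024, 0, 0], [0.0008, 0.007, -0.03, 0, 0]],
])

```text
clock: 18.85
eef_pos: [0.5591, 0.19, 0.0654]
tool_rot: [0.91, 0.322, -0.118, -0.234]
ft_force: [0.5, -0.3, 0.6]
grip_width: 0.0001
grasp_force: 0.2
```

Request:
move_arm([
  [[0, 0, -0.002, 0, 0], [0, 0, -0.004, 0, 0], [0, 0, -0.006, 0, 0]],
])

```text
clock: 19.23
eef_pos: [0.5592, 0.19, 0.0599]
tool_rot: [0.91, 0.322, -0.117, -0.234]
ft_force: [0.3, -0.1, -0.2]
grip_width: -0.0
grasp_force: 0.2
```

Request:
move_arm([
  [[0, 0, -0.001, 0, 0], [0, 0, -0.002, 0, 0]],
])

```text
clock: 19.48
eef_pos: [0.5592, 0.19, 0.0579]
tool_rot: [0.91, 0.322, -0.117, -0.234]
ft_force: [-0.2, 0.1, 1.0]
grip_width: 0.0001
grasp_force: 0.2
```

Request:
move_arm([
  [[0, 0, -0.001, 0, 0], [0, 0, -0.0015, 0, 0]],
])

```text
clock: 19.73
eef_pos: [0.5592, 0.19, 0.0563]
tool_rot: [0.91, 0.322, -0.117, -0.234]
ft_force: [-0.4, -0.0, 0.4]
grip_width: -0.0003
grasp_force: 0.2
```

Request:
move_arm([
  [[0, 0, -0.001, 0, 0], [0, 0, -0.002, 0, 0]],
])

```text
clock: 19.98
eef_pos: [0.5593, 0.1901, 0.0554]
tool_rot: [0.91, 0.322, -0.117, -0.235]
ft_force: [-0.0, -1.5, 8.2]
grip_width: 0.0002
grasp_force: 4.0
```

Request:
move_arm([
  [[0, 0, -0.001, 0, 0], [0, 0, -0.001, 0, 0]],
])

```text
clock: 20.23
eef_pos: [0.5593, 0.1901, 0.0553]
tool_rot: [0.91, 0.322, -0.117, -0.235]
ft_force: [-1.3, -1.9, 8.7]
grip_width: -0.0003
grasp_force: 4.4
```

At the stop with 8.7 N. Lift straight off and check.

Request:
move_arm([
  [[0, 0, 0.01, 0, 0], [0, 0, 0.05, 0, 0], [0, -0.01, 0.1, 0, 0], [-0.02, -0.07, 0.13, 0, 0], [-0.05, -0.13, 0.13, 0, 0]],
])

```text
clock: 20.85
eef_pos: [0.5153, 0.0693, 0.185]
tool_rot: [0.91, 0.324, -0.115, -0.233]
ft_force: [0.9, -0.8, -1.0]
grip_width: 0.0001
grasp_force: 0.0
```

Request:
move_arm([
  [[-0.03, -0.06, 0, 0, 0], [-0.06, -0.12, 0, 0, 0], [-0.09, -0.16, 0, 0, 0], [-0.09, -0.16, 0, 0, 0]],
])

```text
clock: 21.35
eef_pos: [0.4224, -0.0927, 0.1832]
tool_rot: [0.911, 0.319, -0.117, -0.234]
ft_force: [1.2, 0.9, 0.3]
grip_width: -0.0001
grasp_force: 0.0
```

```bash
python3 st.py;python3 pic.py 6
```

```text
21.35 [-0.358  0.528  0.162  1.698  0.204  2.057] [ 0.4224 -0.0927  0.1832] own [-0.1011 -0.1775] lean own [-0.404  0.305] z -0.863 yaw 39.6 F [1.2 0.9 0.3]
```

View pics/c6.png

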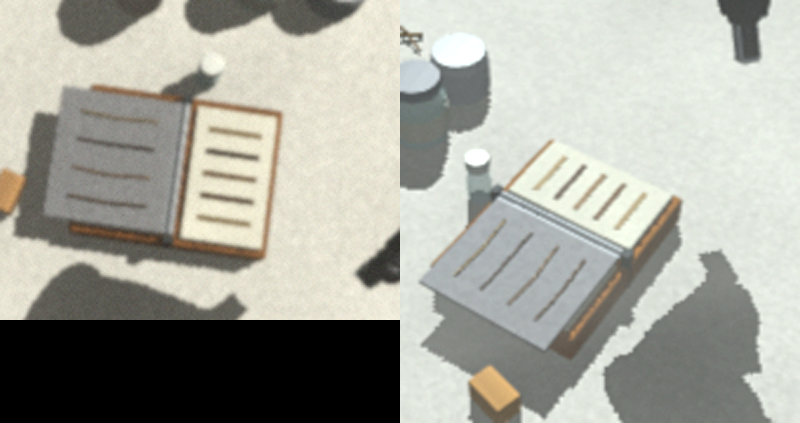

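The leaf lies over the +y bed; vial, block and stand unmoved. Check the angle numerically from the corners.

Run:
```python
from h import *
import pickle
from fit import edge
from scipy.optimize import least_squares
T,S=pickle.load(open('last.pkl','rb'));p=[.5445,.0711,-.1225]
t=lambda u,v:(u/2+190,v/2+100); s=lambda u,v:((u-400)/2.353+190,v/2.353+90)
ob=[(T,t(63,87),.074),(T,t(44,215),-.074),(S,s(420,281),.074),(S,s(547,350),-.074)]
g=lambda a,q=p:np.concatenate([proj(c,edge(q,x,a,-.0025))[0]-o for c,o,x in ob])
for a in(2.9,3.0,3.07,3.142):print(a,g(a).round(1))
r=least_squares(lambda v:g(v[3],v[:3]),p+[3.0]);print(r.x,r.fun.round(1))
```

```text
2.9 [  1.7  -3.9   0.5  -0.5   0.2 -11.9   1.5 -11.4]
3.0 [ 0.7 -2.4 -0.4  0.1 -0.  -7.2  0.7 -6.8]
3.07 [ 0.4 -1.3 -0.6  0.6  0.1 -4.2  0.4 -3.8]
3.142 [ 0.4 -0.1 -0.4  1.1  0.4 -1.3  0.3 -1. ]
[ 0.54747075  0.07108299 -0.11373226  3.18079671] [ 0.2 -0.3  0.   0.7 -0.2  0.1 -0.3 -0.1]
```

Flat (3.14 fits within 1 px), and the stand is where it was. Handing in.

```bash
python3 -c "
from workcell import job
print(job.job_done())"
```

```text
the job is handed in; nothing more can be done
None
```

The leaf was swung over by pushing only and lies flat on the +y bed (within about 1 px of 3.14 rad in both cameras), the final press reached about 9 N, the stand and the nearby objects in the last pictures look unmoved, and I handed it in at about 21 s.

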